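# Clip the bag clamp on the packing scale and tare it

### The job

Squeeze the sprung bag clamp open and clip it astride the top edge of the upright plate on the scale's pan, near the middle of that edge and well down on it, and let go. Once its weight has moved the needle, turn the tare knob until the dial's zero mark stands at the needle, and let go. Do not push aside the tape roll or the can that stand near the clamp.

Things in the scene. Friction and masses are not known exactly. Their poses are not given: they have to be found in the camera images.
- clamp: Sprung bag clamp of bare aluminium, like a big clothes-peg 80 mm long, 118 mm tall, 0.25 kg, standing on its shut jaws, handles up. Origin: underside, between the jaw tips; z up, y along its length, x the way it opens; frame of its -x half. Handles: a V with black pads outside, 56 mm along y, from 55 to 117 mm up; 43 mm over the outsides 70 mm up, 52 at 90, 59 at 110.
- clamp_hinge (a point): Middle of the clamp's hinge rod (12 mm thick, along the clamp's y), 50 mm above the jaw tips, on the clamp's mid-plane. The rod stops an edge that enters between the jaws, at most 44 mm deep. The jaw tips are rubber lips 15 mm thick and 10 mm high each.
- clamp_jaw (a joint): Opening angle of the clamp, rad: 0 shut, about 0.2 gripping the plate, 0.45 squeezed to its stop, which takes some 10 N at 90 mm up: then the handles are parallel, 37 mm over their pads, the lips 22 mm apart, and each half leans 0.22 rad about the hinge from its shut pose. A spring shuts it.
- scale: White bench scale, fixed: 200 mm (x) by 340 mm (y), top at 55 mm. Origin: centre of its underside; x away from the robot and y to the left at yaw 0. On its +y half is the steel pan, 180 x 150 mm, 71 mm up; on its -y half the round dial with the tare knob.
- plate_top (a point): Middle of the top edge of the steel plate that stands upright on the pan, 84 mm above the pan and 155 mm above the table. The plate is 8 mm thick along this frame's x and 140 mm long along its y; z up. The pan is sprung: it sinks about 3 mm under the clamp, 7 mm at most.
- dial_grip (a point): On the axis of the tare knob, 12 mm under its top, where to grip it: round black knob 50 mm across, 40 mm high, its top 103.5 mm above the table with a white line towards the zero mark. It stands on the white dial disc (124 mm across, upper face 63.5 mm above the table) and turns with it.
- dial_zero (a point): Outer part of the zero mark on the dial disc, 55 mm from the axis: the one broad black bar (7 mm wide, 29 mm long); the other marks are thin lines 0.3 rad apart. Its x axis points outwards.
- needle_tip (a point): Tip of the load needle, a small dark pointer that rides round the rim of the dial and points inwards, 50 mm from the axis. It is not for handling; it turns as the pan sinks. Its x axis points outwards.
- dial (a joint): Angle of knob and dial, rad, growing clockwise seen from above; at 0 the zero mark points to the scale's +x. Stiff enough to stay where it is left.
- needle (a joint): Angle of the needle, rad, same sense and zero as the dial's: about 0 with the pan empty, 0.6 to 1.2 under the clamp. The zero mark is at the needle when both angles are equal.
- tape_roll: Bystander: roll of brown tape lying flat, 104 mm across, 50 mm high. Origin: centre of its underside.
- tin: Bystander: plain metal can, 80 mm across, 120 mm high. Origin: centre of its underside.
Not all that is in view belongs to the job. What is shaped like the clamp but blue is not meant.

How it is judged (in metres and radians):
On the way, in this order (a step that is already met when the one before it is completed fails the run):
1. the clamp sits astride the plate's top edge, let go, the scale at rest (x of clamp_hinge in the frame of plate_top between -0.012 and 0.012 m and y of clamp_hinge in the frame of plate_top between -0.03 and 0.03 m and z of clamp_hinge in the frame of plate_top between -0.005 and 0.034 m and value of joint clamp_jaw between 0.1 and 0.32 rad and angle between the y axis of clamp and the y axis of plate_top, either way round below 0.25 rad and angle between clamp's own z axis and vertical below 0.35 rad and contact force between clamp and the fingers below 0.2 N and linear speed of clamp below 0.02 m/s and velocity of joint needle between -0.1 and 0.1 rad/s and value of joint needle above 0.45 rad), for 0.4 s.
2. the dial's zero mark is brought to the needle (angle between the x axis of dial_zero and the x axis of needle_tip, either way round below 0.15 rad), for 0.2 s.
At the end, for the whole second after the job is handed in: The clamp, let go and at rest, grips the plate: hinge within 12 mm of its mid-plane, 30 mm of mid-edge, 34 mm at most above the edge, aligned within 0.25 rad, upright within 0.35; its weight shows on the needle (over 0.45 rad); the zero mark is within 0.15 rad of the needle (x of clamp_hinge in the frame of plate_top between -0.012 and 0.012 m and y of clamp_hinge in the frame of plate_top between -0.03 and 0.03 m and z of clamp_hinge in the frame of plate_top between -0.005 and 0.034 m and value of joint clamp_jaw between 0.1 and 0.32 rad and angle between the y axis of clamp and the y axis of plate_top, either way round below 0.25 rad and angle between clamp's own z axis and vertical below 0.35 rad and contact force between clamp and the fingers below 0.2 N and linear speed of clamp below 0.02 m/s and angle between the x axis of dial_zero and the x axis of needle_tip, either way round below 0.15 rad and value of joint needle above 0.45 rad and velocity of joint dial between -0.05 and 0.05 rad/s); the robot touches nothing.
It fails at once if the tape roll or the can is pushed more than 50 mm (distance of any of tape_roll, tin from where it was at the start of the episode above 0.05 m).
It also fails if it takes over 54 s, if anything falls off the work surface, if the arm or the gripper's body presses on something with over 40 N, if the wrist force passes 120 N, or if a joint passes its speed limit or range.

### The arm

A 6-joint arm with a two-finger parallel gripper is mounted at the origin on the work surface. World frame = base frame: x ahead of the robot, y to its left, z up, the work surface at z = 0. Lengths are in mm, angles in rad, forces in N, time in s.
With the tool pointing down it reaches from about 275 to 825 mm from the base axis. Payload 4.9 kg.
Tool frame: the origin (TCP) lies at the very end of the fingers, on their centre line; the grasp point (between the pads) lies 19 mm behind it; z points along the fingers, y is the line along which they close (so a half turn about z gives the same grasp; the last joint's range is limited). The gripper opens to 85 mm and grips with 20 to 120 N. Pads are 22 mm wide; open, the fingers measure 114 mm over their backs; the gripper's body (76 mm by 85 mm) begins 54 mm behind the grasp point. The pads swing forward as they close: fully open they stand 13 mm farther back than shut.
Start: joints at [1.003, 0.326, -0.193, 1.052, 0, 1.437], TCP at [231.174, 499.076, 231.281] pointing down, gripper open.
Joint ranges: [-2.65, 2.65], [-0.97, 1.79], [-1.3, 1.35], [-1.93, 2.1], [-1.47, 1.37], [-3.14, 3.14]. Speed limits (rad/s): [2.57, 2.57, 3.14, 3.14, 3.14, 3.14].

### API

Orientations are given as [roll, pitch, yaw] about the fixed x, y, z axes, in that order (R = Rz(yaw) Ry(pitch) Rx(roll)).
In Python, from bench import bot, solve_ik, imaging gives the robot as it stands. Calls block until the motion is done:
- bot.move_ptp(position, orientation): joint-space move of the TCP to a pose.
- bot.movel(position, rot=None, max_speed=150, threshold=None): straight line of the TCP; rot=None keeps the orientation; max_speed is the mean speed in mm/s. With threshold (N) it stops when the force on the tool has changed by that much, and returns True; else False.
- bot.move_j(angles): joint-space move.
- bot.grip(opening, effort=None): opening from 0.0 (shut) to 1.0 (fully open); effort is the grip in N (None keeps the last); returns when the fingers have stopped.
- bot.dwell(seconds).
- solve_ik(position, orientation): joint angles nearest the present ones, or None.
- bot.get_state(): the state.
- imaging.capture(name): name is "side" or "top"; returns the picture (420x560x3 uint8, blue, green, red); there is no depth.
- imaging.camera_model(name): a dict with "K" (3x3 intrinsics, pixels), "position" and "rotation" of the camera in the world. Camera axes: x right, y up, looking along -z (the intrinsics and any distortion apply to the point x, -y, -z); pixel columns grow to the right and rows downward; lengths in mm; the calibration is good to about 2 mm. A picture is of the moment at which its call begins. camera_model takes no time and is no camera call.
A pose or a line that the arm cannot do raises bot.IKError and nothing moves.
- bot.sign_off(): hands the job in; it is judged then, once.
The state is a dict: "t": time; "qpos": joint angles; "joint_velocities": joint speeds; "effort": joint torques, N m; "tcp_pos": TCP position; "orientation": TCP orientation; "contact_force": force on the tool from outside, world axes, zero at the start; "wrist_torque": the same for the moment, N m; "opening": opening from 0.0 (shut) to 1.0 (fully open); "gripper_force": force on a finger pad.
Only numpy, scipy, OpenCV 4.12 (cv2) and the standard library are available. Lean on these libraries where they do the work, as an engineer would, in place of code of your own. Each camera call takes 0.05 s, during which the arm holds its last target. There are 200 camera calls.

## Working session

There is one attempt and no reset: what is moved stays moved. The work goes in short steps, each a Python script; the robot and the scene stay as the last script left them, time stands still between calls to the robot, and variables do not carry over. Pictures are saved under pics/ and viewed, at most 10 in all, crops included, and the job is handed in when it is done.

```bash
mkdir -p pics; python3 - <<'E'
from bench import bot, imaging
import cv2, numpy as np
for n in("side","top"):
    im=imaging.capture(n); cv2.imwrite(f"pics/{n}0.png",im)
    m=imaging.camera_model(n); print(n,{k:np.round(v,3).tolist() if not isinstance(v,str) else v for k,v in m.items()})
E
ls
```

```text
side {'K': [[398.339, 0.0, 280.03], [0.0, 398.339, 202.751], [0.0, 0.0, 1.0]], 'position': [268.903, -890.575, 597.052], 'rotation': [0.998, -0.012, -0.346]}
top {'K': [[400.094, 0.0, 277.995], [0.0, 400.094, 209.343], [0.0, 0.0, 1.0]], 'position': [318.977, -154.899, 1206.315], 'rotation': [0.223, -0.005, -1.55]}
pics
```

View pics/side0.png

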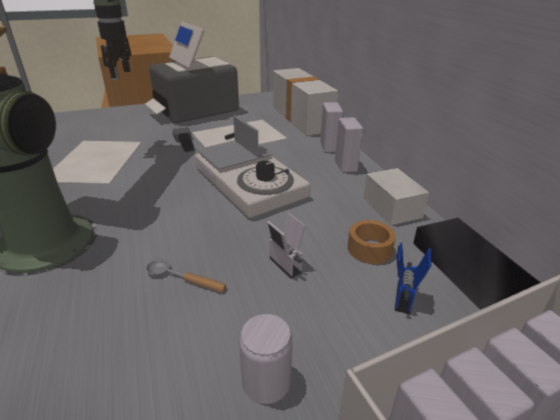

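View pics/top0.png

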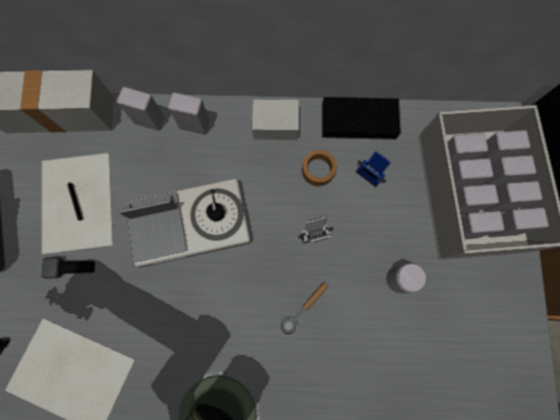

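The candidates are the bare-metal clamp at side (285,248) / top (316,230) and the blue one at side (410,280) / top (374,168). The aluminium one near the tape roll fits the description, so I'll confirm it in enlarged crops.

```bash
cat > h.py <<'E'
import numpy as np, cv2
from scipy.spatial.transform import Rotation as R
from scipy.optimize import least_squares
from bench import bot, solve_ik, imaging
def cam(n):
    m=imaging.camera_model(n); return np.array(m["K"]),np.array(m["position"]),R.from_euler("xyz",m["rotation"]).as_matrix()
def proj(n,P):
    K,p,r=cam(n); q=(np.atleast_2d(P)-p)@r*[1,-1,-1]; u=q@K.T; return u[:,:2]/u[:,2:]
def ray(n,uv):
    K,p,r=cam(n); d=np.linalg.inv(K)@[uv[0],uv[1],1]; return p,r@(d*[1,-1,-1])
def atz(n,uv,z):
    p,d=ray(n,uv); return p+d*(z-p[2])/d[2]
def tri(uvs,uvt):
    return least_squares(lambda X:np.r_[proj("side",X)[0]-uvs,proj("top",X)[0]-uvt],atz("top",uvt,50)).x
def crop(im,x,y,w,h,s): return cv2.resize(im[y:y+h,x:x+w],None,fx=s,fy=s,interpolation=cv2.INTER_CUBIC)
E
python3 - <<'E'
from h import *
print({k:v for k,v in imaging.camera_model("top").items() if k not in("K","position","rotation")})
s=cv2.imread("pics/side0.png");t=cv2.imread("pics/top0.png")
a=np.hstack([crop(s,255,205,66,75,6),crop(t,285,195,66,75,6)])
cv2.imwrite("pics/clamp.png",a)
b=np.vstack([crop(t,115,170,140,98,5)]); cv2.imwrite("pics/scale.png",b)
cv2.imwrite("pics/scaleS.png",crop(s,180,105,140,105,5.5))
E
```

```text
{}
```

View pics/clamp.png

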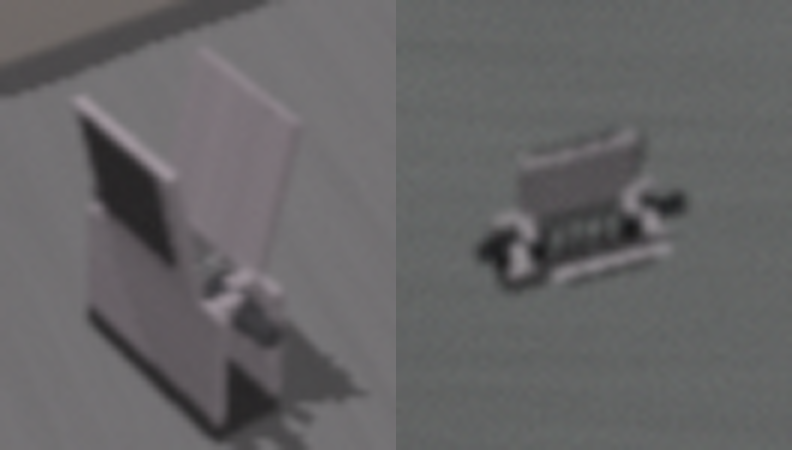

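View pics/scale.png

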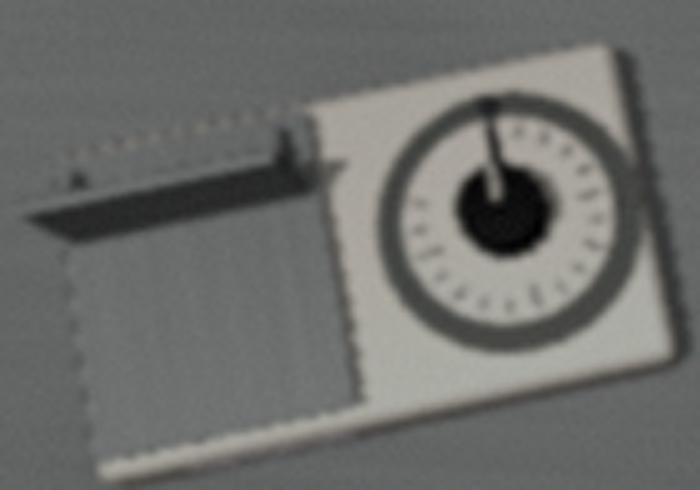

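View pics/scaleS.png

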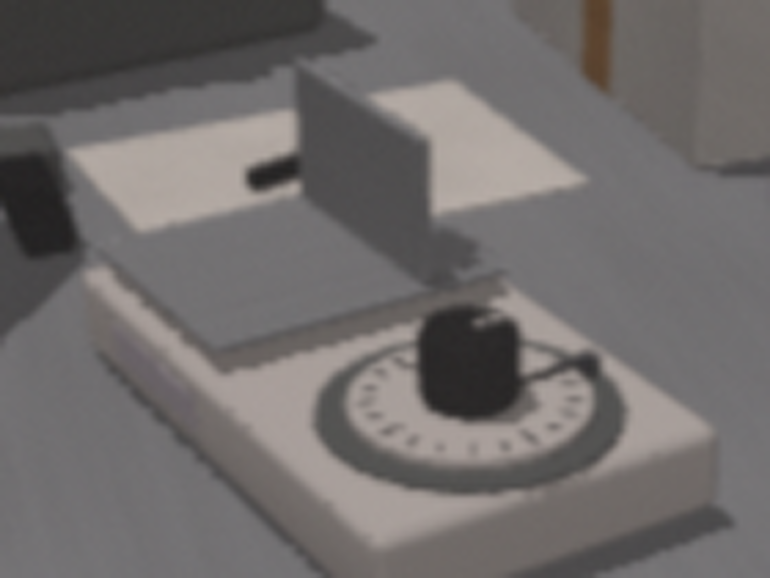

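The crops confirm the target: the clamp with bare aluminium sides and black pads. The dial zero and the needle both point to the scale's +x. Next I'll fit the poses.

```bash
cat > fit.py <<'E'
from h import *
S=lambda *p:(np.array(p)/6+[255,205]); T=lambda *p:(np.array(p)-[396,0])/6+[285,195]
ST=lambda *p:np.array(p)/5.5+[180,105]; TT=lambda *p:np.array(p)/5+[115,170]
obs=[("side",S(77,100),(-29,28,117)),("side",S(175,180),(-29,-28,117)),("side",S(205,50),(29,28,117)),("side",S(298,122),(29,-28,117)),
("side",S(90,318),(-15,40,0)),("side",S(222,438),(-15,-40,0)),
("top",T(521,158),(29,28,117)),("top",T(637,132),(29,-28,117)),("top",T(553,277),(-29,28,117)),("top",T(668,248),(-29,-28,117))]
def res(v):
    r=R.from_euler("z",v[2])
    return np.concatenate([proj(n,r.apply(m)+[v[0],v[1],0])[0]-u for n,u,m in obs])
c0=atz("top",(316,232),50); f=least_squares(res,[c0[0],c0[1],.2]); print("clamp",f.x.round(3),f.fun.reshape(-1,2).round(1).tolist())
a=tri(ST(297,66),TT(22,212)); b=tri(ST(430,143),TT(288,161)); print("plate ends",a.round(1),b.round(1),"mid",((a+b)/2).round(1),"len",np.linalg.norm(a-b).round(1),"yaw",np.arctan2(-(a-b)[0],(a-b)[1]).round(3))
obs2=[("side",ST(297,66),(0,70)),("side",ST(430,143),(0,-70)),("top",TT(22,212),(0,70)),("top",TT(288,161),(0,-70))]
g=least_squares(lambda v:np.concatenate([proj(n,R.from_euler("z",v[2]).apply((*m,155))+[v[0],v[1],0])[0]-u for n,u,m in obs2]),[a[0],a[1],.2]); print("plate fit",g.x.round(3),g.fun.round(1))
print("scale corners",atz("top",TT(608,45),55).round(1),atz("top",TT(678,358),55).round(1), atz("side",ST(717,440),55).round(1),atz("side",ST(375,545),55).round(1),"pan lowleft",atz("top",TT(98,462),63).round(1))
print("knob top",atz("top",TT(503,205),103.5).round(1),atz("side",ST(470,325),103.5).round(1),"disc",atz("top",TT(509,222),61).round(1),atz("side",ST(470,412),61).round(1))
print(bot.get_state()["orientation"],bot.get_state()["t"])
E
python3 fit.py
```

```text
clamp [ 5.13381e+02 -2.68058e+02  2.87000e-01] [[-0.6, -0.6], [-0.8, -0.5], [0.3, -1.3], [1.4, -0.8], [-0.4, 0.5], [-0.9, 0.6], [0.1, 0.1], [0.1, -0.8], [0.6, 0.3], [1.0, -0.2]]
plate ends [541.2 273.7 147.5] [573.5 130.5 152.9] mid [557.3 202.1 150.2] len 146.9 yaw 0.222
plate fit [5.56294e+02 1.99188e+02 2.40000e-01] [-0.2 -1.5 -1.1 -0.6  1.3 -0.  -0.3 -0.8]
scale corners [670.5 -28.7  55. ] [482.4 -77.5  55. ] [667.4 -44.8  55. ] [482.4 -81.9  55. ] pan lowleft [414.7 249.1  63. ]
knob top [560.2  21.1 103.5] [561.6  20.8 103.5] disc [559.4  23.8  61. ] [557.8  10.3  61. ]
[-3.1400816e+00 -2.1732936e-04  2.7077996e+00] 0.1
```

```bash
python3 - <<'E'
from h import *
for o in(0,np.pi):
    for p,y in(((513,-268,70),.287),((513,-268,270),.287),((556,199,285),.24),((556,199,185),.24),((560.5,21,75),.24)):
        j=solve_ik(p,[np.pi,0,y-np.pi/2+o]); print(round(y-np.pi/2+o,2),p,None if j is None else np.round(j,2))
o=[np.pi,0,.287-np.pi/2]
best=min((o,[np.pi,0,.287+np.pi/2]),key=lambda q:9 if solve_ik((513,-268,70),q) is None else abs(solve_ik((513,-268,70),q)[5]))
print(best)
bot.grip(1.0,40)
bot.move_ptp([513,-268,240],best)
bot.movel([513,-268,70],max_speed=120,threshold=8)
s=bot.get_state(); print(s["t"],np.round(s["tcp_pos"],1),s["contact_force"])
cv2.imwrite("pics/pre.png",np.hstack([crop(imaging.capture("side"),225,150,100,140,4),crop(imaging.capture("top"),270,170,100,140,4)]))
E
```

```text
-1.28 (513, -268, 70) [-0.61  0.53 -0.32  0.72  0.   -2.47]
-1.28 (513, -268, 270) [-0.61  0.36 -0.05  1.17  0.   -2.47]
-1.33 (556, 199, 285) [ 0.22  0.38  0.02  1.21  0.   -1.59]
-1.33 (556, 199, 185) [ 0.22  0.43 -0.15  0.98  0.   -1.59]
-1.33 (560.5, 21, 75) [-0.09  0.5  -0.37  0.7   0.   -1.9 ]
1.86 (513, -268, 70) [-0.61  0.53 -0.32  0.72  0.    0.67]
1.86 (513, -268, 270) [-0.61  0.36 -0.05  1.17  0.    0.67]
1.81 (556, 199, 285) [0.22 0.38 0.02 1.21 0.   1.55]
1.81 (556, 199, 185) [ 0.22  0.43 -0.15  0.98  0.    1.55]
1.81 (560.5, 21, 75) [-0.09  0.5  -0.37  0.7   0.    1.24]
[3.141592653589793, 0, 1.8577963267948965]
4.7583 [ 513.5 -268.3   70.7] [-0.40965257 -0.20616098 -0.66371849]
```

View pics/pre.png

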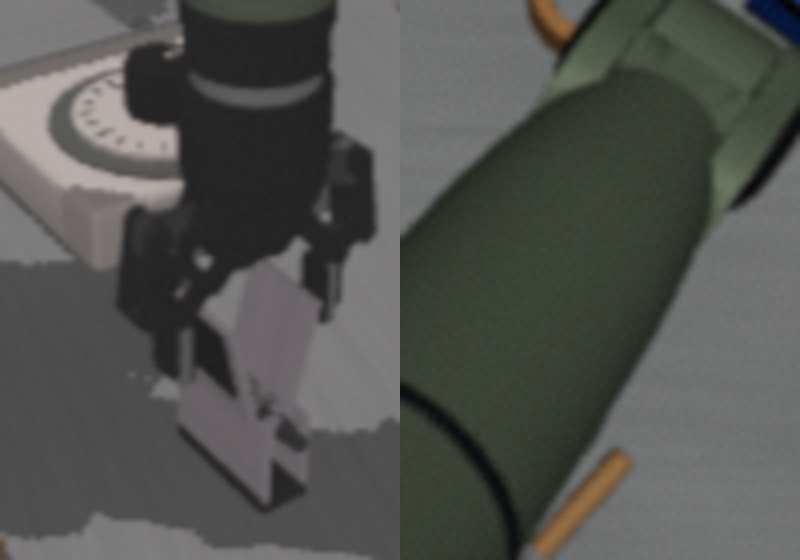

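The fingers straddle the handles: left finger at about crop (165,350), right at (330,290). Now I'll grip, lift and carry.

```bash
python3 - <<'E'
from h import *
bot.grip(0.0,40)
s=bot.get_state(); print(s["t"],s["opening"],s["gripper_force"],np.round(s["tcp_pos"],1))
bot.movel([513,-268,260],max_speed=150)
s=bot.get_state(); print(s["opening"],s["contact_force"])
bot.move_ptp([556,199,260],[np.pi,0,.24+np.pi/2])
s=bot.get_state(); print(s["t"],s["opening"],np.round(s["tcp_pos"],1),s["contact_force"])
a=imaging.capture("side");b=imaging.capture("top");cv2.imwrite("pics/s2.png",a);cv2.imwrite("pics/t2.png",b)
cv2.imwrite("pics/over.png",np.hstack([crop(a,195,55,80,110,5),crop(b,110,150,80,110,5)]))
E
```

```text
5.4 0.366639891600655 43.46075713634491 [ 512.8 -267.8   69.8]
0.36787353507766174 [-0.11601988 -0.23883168 -1.72316509]
8.5333 0.36551823381946846 [556.4 198.  260. ] [-0.53487917  0.53736707 -2.03447397]
```

View pics/over.png

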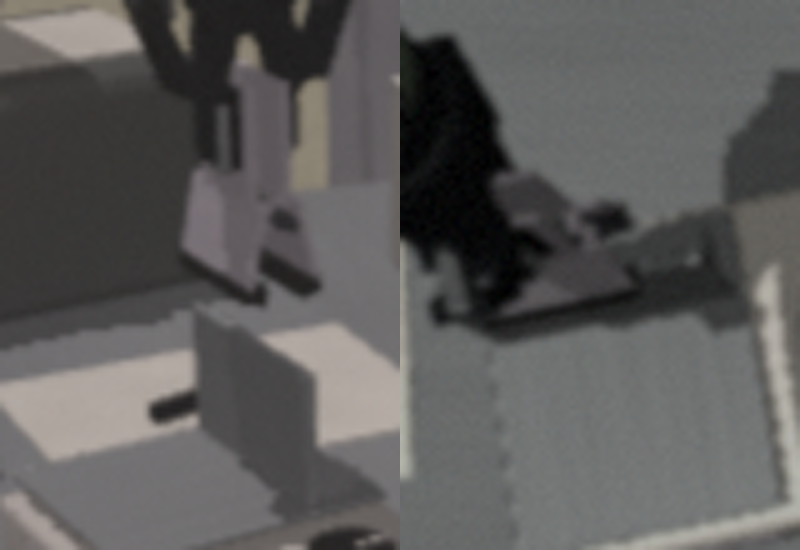

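The jaws are open and held above the plate: lips at crop (260,300) and (318,290), plate top edge from (195,310) to (315,375). I'll descend under force guard.

```bash
python3 - <<'E'
from h import *
c=R.from_euler("z",.24)
for n,o,k in(("side",(195,55),5),("top",(110-80,150),5)):
    for m in((-26,-40,190),(26,-40,190),(-26,40,190),(0,-70,155),(0,70,155)): print(n,m,((proj(n,c.apply(m)+[556.4,198,0])[0]-o)*k).round())
r=bot.movel([556.3,199,187],max_speed=50,threshold=6)
s=bot.get_state(); print(r,s["t"],s["opening"],np.round(s["tcp_pos"],1),s["contact_force"],s["wrist_torque"])
a=imaging.capture("side");b=imaging.capture("top")
cv2.imwrite("pics/on.png",np.hstack([crop(a,195,55,80,110,5),crop(b,110,150,80,110,5)]))
E
```

```text
side (-26, -40, 190) [243. 311.]
side (26, -40, 190) [322. 294.]
side (-26, 40, 190) [177. 270.]
side (0, -70, 155) [311. 378.]
side (0, 70, 155) [195. 303.]
top (-26, -40, 190) [648. 300.]
top (26, -40, 190) [633. 206.]
top (-26, 40, 190) [495. 333.]
top (0, -70, 155) [714. 257.]
top (0, 70, 155) [456. 312.]
False 10.2417 0.36413123059191493 [556.5 199.1 187.4] [-0.83326671 -0.72112545 -2.23698468] [-0.02610386  0.00234354  0.01707506]
```

View pics/on.png

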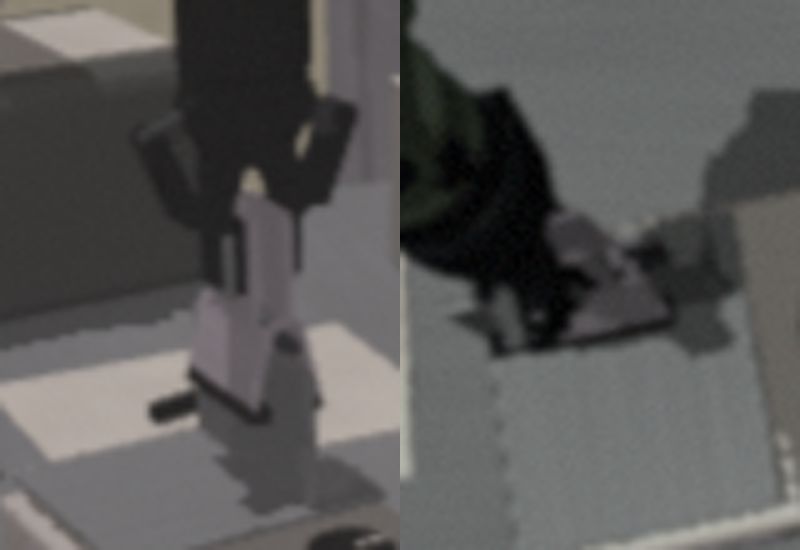

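The clamp is astride the edge and the force shows no contact. I'll release and retreat.

```bash
python3 - <<'E'
from h import *
bot.grip(1.0)
s=bot.get_state(); print(s["t"],s["opening"],s["contact_force"])
bot.movel([556.3,199,300],max_speed=150)
bot.move_ptp([560.5,21,190],[np.pi,0,1.81-.0])
bot.dwell(0.3)
a=imaging.capture("side");print(bot.get_state()["t"])
bot.move_ptp([430,-150,230],[np.pi,0,1.81])
a=imaging.capture("side");b=imaging.capture("top");cv2.imwrite("pics/s4.png",a);cv2.imwrite("pics/t4.png",b)
A=crop(a,185,75,132,125,3.9);B=crop(b,115,150,140,125,3.9)
cv2.imwrite("pics/rel.png",np.vstack([np.hstack([crop(a,185,85,100,75,4),crop(b,115,170,100,75,4)]),np.hstack([crop(a,235,150,66,50,6),crop(b,186,186,66,50,6)])[:, :800] if 0 else cv2.resize(np.hstack([crop(a,235,150,66,50,6),crop(b,186,186,66,50,6)]),(800,300))]))
E
```

```text
10.9167 0.996965801096843 [-0.34677345  0.07128093 -0.07110237]
13.0167
```

View pics/rel.png

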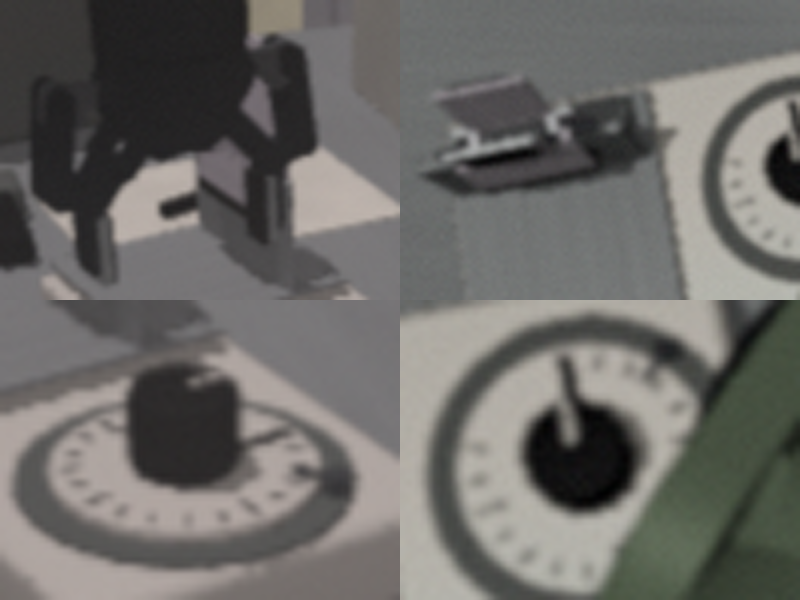

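```bash
python3 - <<'E'
from h import *
t=lambda x,y:(186+(x-400)/6.06,186+(y-300)/6)
s=lambda x,y:(235+x/6.06,150+(y-300)/6)
k=[atz("top",t(582,455),103.5),atz("side",s(184,378),103.5)];print(np.round(k,1))
c=np.mean(k,0)
for n,f,z0,z1 in(("top",t,(565,363),(658,366)),("side",s,(280,435),(318,478))):
    for q in(z0,z1):
        p=atz(n,f(*q),64); d=p-c; print(n,q,p.round(1),"r",np.hypot(*d[:2]).round(1),"ang",np.arctan2(d[1],d[0]).round(3))
for a in(-.5,-1,-1.3,-1.5): print(a,[np.round(solve_ik([c[0],c[1],75],[np.pi,0,1.81+.6+a+e]),2).tolist() for e in (0,)])
E
```

```text
[[557.9  19.7 103.5]
 [563.4  27.  103.5]]
top (565, 363) [612.5  36.8  64. ] r 53.6 ang 0.253
top (658, 366) [611.9  -8.5  64. ] r 60.4 ang -0.555
side (280, 435) [611.   31.2  64. ] r 51.0 ang 0.154
side (318, 478) [613.2 -12.5  64. ] r 63.7 ang -0.598
-0.5 [[-0.09, 0.5, -0.37, 0.71, 0.0, 1.14]]
-1 [[-0.09, 0.5, -0.37, 0.71, 0.0, 1.64]]
-1.3 [[-0.09, 0.5, -0.37, 0.71, 0.0, 1.94]]
-1.5 [[-0.09, 0.5, -0.37, 0.71, 0.0, 2.14]]
```

```bash
python3 - <<'E'
from h import *
D=[np.pi,0,2.21]; p=[560.3,22.3]
bot.move_ptp([*p,190],D)
print(bot.movel([*p,76],max_speed=100,threshold=8))
bot.grip(0.0,30)
s=bot.get_state(); print(s["t"],s["opening"],s["contact_force"],s["gripper_force"])
for a in(.26,.53,.79): bot.move_ptp([*p,76],[np.pi,0,2.21-a])
s=bot.get_state(); print(s["t"],s["orientation"],s["contact_force"],s["wrist_torque"])
bot.grip(1.0)
bot.movel([*p,200],max_speed=150)
bot.move_ptp([350,-250,250],[np.pi,0,1.4])
bot.dwell(.3)
a=imaging.capture("side");b=imaging.capture("top")
print(bot.get_state()["t"])
cv2.imwrite("pics/fin.png",np.vstack([np.hstack([crop(a,185,85,100,75,4),crop(b,115,170,100,75,4)]),cv2.resize(np.hstack([crop(a,235,150,66,50,6),crop(b,186,186,66,50,6)]),(800,300))]))
E
```

```text
False
16.6 0.5745944224163714 [1.82039897 3.2385925  5.34337702] 30.848841341212392
17.6833 [-3.14119010e+00 -5.23940892e-05  1.42000024e+00] [-3.60675431  2.51865105 10.15847282] [0.39196795 0.45296898 0.00689554]
20.825
```

View pics/fin.png

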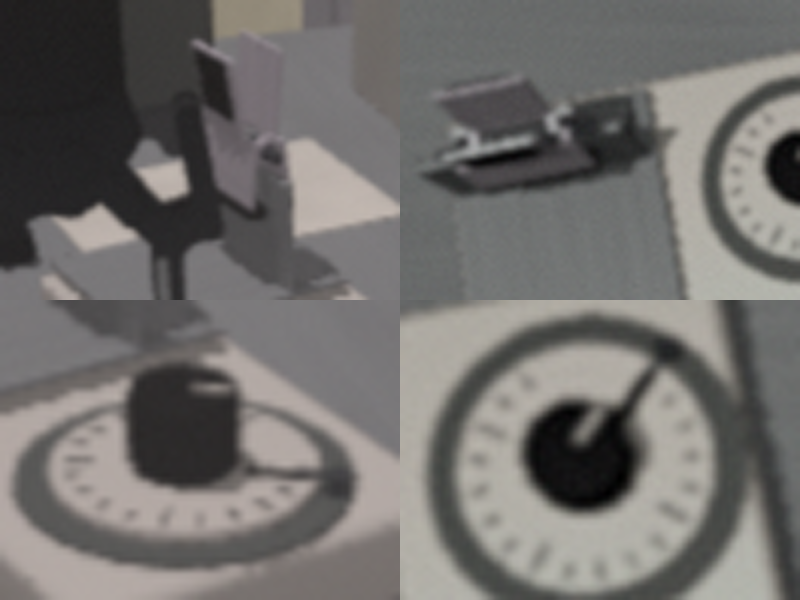

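The zero bar at crop (635,395) runs straight into the needle at (665,350). The clamp sits upright and near mid-edge, with its hinge just above the plate. Handing in.

```bash
python3 -c "
from bench import bot
print(bot.sign_off())"
```

```text
the job is handed in; nothing more can be done
None
```

The job is handed in, with no verdict returned: in the last pictures the clamp grips the plate upright near mid-edge, the zero mark stands at the needle, and the arm is clear after about 21 s; I kept well clear of the tape roll and can but did not re-check their positions.

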